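Still the pendant hook and hang up the small tape roll

ROBOT

A 6-joint arm with a two-finger parallel gripper is mounted at the origin on a cart in front of the work surface, level with it; the furniture and walls round the work are solid. World frame = base frame: x ahead of the robot, y to its left, z up, the work surface at z = 0. Lengths are in m, angles in rad, forces in N, time in s.
With the tool pointing down it reaches from about 0.3 to 0.775 m from the base axis. Payload 14.6 kg.
Tool frame: the origin (TCP) lies midway between the tips of the shut fingers; the grasp point (between the pads) lies 19 mm behind it; z points along the fingers, y is the line along which they close (so a half turn about z gives the same grasp; the last joint's range is limited). The gripper opens to 94 mm and grips with 3 to 60 N. Pads are 16 mm wide; open, the fingers measure 119 mm over their backs; the gripper's body (75 mm by 177 mm) begins 78 mm behind the grasp point.
Start: joints at [1.23, 0.3, 1.521, -0, 1.321, -0.067], TCP at [0.149, 0.53, 0.205] pointing down, gripper open.
Joint ranges: [-3.03, 3.03], [-0.79, 2.21], [0.23, 2.52], [-1.04, 4.18], [0, 3.07], [-2.55, 2.55]. Speed limits (rad/s): [2.22, 2.22, 2.57, 3.14, 3.14, 3.14].

INTERFACE

Orientations are given as [roll, pitch, yaw] about the fixed x, y, z axes, in that order (R = Rz(yaw) Ry(pitch) Rx(roll)).
In Python, from station import ctrl gives the robot as it stands. The module is installed in compiled form; this text tells all that it offers.
- The arm moves only by the tool servo_tool, never from a script. Its argument "plan" is a list of rows, each a list of 7 numbers: the opening in per cent of the stroke, from 0 (shut) to 100 (fully open), then the shift along the tool's x, y, z in m, then the turn, a rotation vector about the tool's x, y, z in rad. A call has exactly 8 rows; each row shifts and turns the commanded pose from where the row before left it, along the tool's axes as they then stand; what a row does not reach is not made up. A row lasts 1/8 s, in which the tool goes at most 62.5 mm and 10.7 degrees, less where a joint would pass 70% of its speed; a pose out of reach is approached as far as the arm can. A call with a gripper value outside its range is refused whole. The fingers move at their own pace and stop on an object; "force" is the grip in N (left out, the last holds). Time passes only in rows, so rows that do not move let the fingers close, or fill a call up. It gives the time, the measured TCP pose, the force, the opening and the grip force at its end, in the units of the state.
- ctrl.get_obs(): the state, without advancing time (a new reading comes with each control period).
- ctrl.camera(name): name is "side" or "top"; returns a dict with "pixels" (420x560x3 uint8, red, green, blue), "z_map" (420x560 float32, m along the optical axis (not along the pixel's ray), 0 where there is no reading), "mtx" (3x3 intrinsics, pixels), "dist" ([k1, k2, p1, p2, k3] as OpenCV has them; the pictures are not rectified), "pose" (4x4, takes a point from camera to world coordinates). Camera axes: x right, y up, looking along -z (the intrinsics and any distortion apply to the point x, -y, -z); pixel columns grow to the right and rows downward; lengths in m; the calibration is good to about 2 mm. A picture is of the moment at which its call begins.
- ctrl.hand_in(): hands the job in; it is judged then, once.
The state is a dict: "time_s": time; "qpos": joint angles; "joint_vel": joint speeds; "tau": joint torques, N m; "ee_pos": TCP position; "eef_rot": TCP orientation; "force": force on the tool from outside, world axes, zero at the start; "moment": the same for the moment, N m; "grip_width": finger opening in m; "grip_force": force on a finger pad.
Only numpy, scipy, OpenCV 4.12 (cv2) and the standard library are available. Lean on these libraries where they do the work, as an engineer would, in place of code of your own. Each camera call takes 0.05 s, during which the arm holds its last target. There are 200 camera calls.

TASK

The steel hook on the stand is swinging from side to side. First still it with a touch of the gripper so that it hangs straight down, then pick up the smaller of the two rolls of tape that lie near the robot, along the benches' front edge, and hang it on the hook, with the hook through the roll's hole, and let go without setting the hook swinging hard again. Leave the larger roll where it lies.

Things in the scene. Friction and masses are not known exactly. Their poses are not given: they have to be found in the camera images.
- hook (a joint): Angle (rad) of the hook on its pin: 0 hanging straight down, positive toward the stand's +y side, stops at +-0.9. It starts swinging 0.22 to 0.34 rad (up to 50 mm at the bar) to either side, 1.4 times a second, and would swing on for over a minute. It weighs 0.3 kg; a finger holding it a few mm to one side feels it lean back by its own weight.
- hook_tip (a point): Top of the bare steel hook's upturned tip, 7 mm thick; moves with the hook. The hook: an 18 mm wide strap with a round weight (26 mm) at its foot hangs from a pin on the stand's boom; from its foot a 6 mm round bar runs level 92 mm toward the robot (stand's -x), centre 150 mm below the pin and 33.5 mm below this point, then turns straight up into the tip.
- hook_seat (a point): Point on top of the hook's level bar, 37 mm from the upturned tip toward the strap and 30.5 mm below the tip's top; moves with the hook. Axes: x along the bar from tip to strap, z up along the strap.
- rest_point (a point): Fixed: where the top of the hook's tip is when the hook hangs still, 154 mm above the bench. Axes: x level, from the tip toward strap, boom and post; y along the swing; z up. In +x from here: strap 92 mm, boom's end (24 mm thick, 270 mm up) 96 mm, post 172 mm. The foot, a plate 120 x 160 x 14 mm, is centred under the post. Above bar and tip, in front of the strap, all is open.
- roll_small_centre (a point): Centre (half-way up) of the smaller roll of tape, black, lying flat near the front edge of the bench: 54 mm outside diameter, 19 mm high, hole 26 mm in diameter right through, about 60 g. Its z axis is the hole's axis. May be gripped across its outside.
- roll_large_centre (a point): Centre (half-way up) of the larger roll of tape, yellow, lying flat on the bench: 76 mm outside diameter, 18 mm high. Not to be moved. The two may lie in each other's place. Other rolls, far back beside a multimeter, are scenery.
Mind the look-alikes: they are no part of the job. What is shaped like the part that bears roll_small_centre but purple or white is not meant.

How it is judged:
On the way:
1. the hook hangs still, within 0.1 rad of straight down and slower than 0.25 rad/s, with the small roll not on it (value of joint hook between -0.1 and 0.1 rad and velocity of joint hook between -0.25 and 0.25 rad/s and distance between roll_small_centre and hook_seat above 0.08 m), for 0.5 s.
At the end, for the whole second after the job is handed in: The smaller roll hangs on the hook, the bar through its hole (its centre 0 to 30 mm below the bar's top, within 20 mm sideways, between tip and strap), moving slower than 0.15 m/s; the hook swings under 0.15 rad to either side; the larger roll is within 30 mm of where it lay (x of roll_small_centre in the frame of hook_seat between -0.045 and 0.05 m and y of roll_small_centre in the frame of hook_seat between -0.02 and 0.02 m and z of roll_small_centre in the frame of hook_seat between -0.03 and 0 m and value of joint hook between -0.15 and 0.15 rad and linear speed of roll_small below 0.15 m/s and distance of roll_large_centre from where it was at the start of the episode below 0.03 m); the robot touches nothing.
It fails at once if the larger roll is moved by more than 30 mm (distance of roll_large_centre from where it was at the start of the episode above 0.03 m).
It also fails if it takes over 72 s, if anything falls off the work surface, if the arm or the gripper's body presses on something with over 40 N, if the wrist force passes 120 N, or if a joint passes its speed limit or range.

## Working session

There is one attempt and no reset: what is moved stays moved. The work goes in short steps, Python scripts to look and compute and a tool call to move; the robot and the scene stay as the last step left them, time stands still between calls to the robot, and variables do not carry over. Pictures are saved under pics/ and viewed, at most 10 in all, crops included, and the job is handed in when it is done.

Besides the shell and the picture viewer there is one more tool, called after "Emit:" by a JSON object that holds its "fn" and its "kwargs". servo_tool: Moves the arm, as the interface text tells. Its arguments: {"type":"object","properties":{"plan":{"type":"array","items":{"type":"array","items":{"type":"number"}}},"force":{"type":"number"}},"required":["plan"]}

```bash
mkdir -p pics
cat > h.py <<'E'
import numpy as np, cv2
from station import ctrl
def cam(n):
    c=ctrl.camera(n); np.savez(f'last_{n}.npz',**{k:np.asarray(v) for k,v in c.items()}); return c
def cloud(c):
    h,w=c['z_map'].shape
    u,v=np.meshgrid(np.arange(w),np.arange(h))
    p=cv2.undistortPoints(np.stack([u,v],-1).reshape(-1,1,2).astype(np.float64),np.asarray(c['mtx'],float),np.asarray(c['dist'],float)).reshape(h,w,2)
    z=np.asarray(c['z_map'],float)
    P=np.stack([p[...,0]*z,-p[...,1]*z,-z,np.ones_like(z)],-1)@np.asarray(c['pose']).T
    P=P[...,:3]; P[z==0]=np.nan; return P
def save(c,f): cv2.imwrite('pics/'+f,c['pixels'][...,::-1])
E
python3 - <<'E'
from h import *
for n in('side','top'):
    c=cam(n); save(c,n+'0.png'); print(n,np.round(c['pose'],3).tolist())
o=ctrl.get_obs(); print({k:np.round(v,3).tolist() for k,v in o.items()})
E
```

```text
side [[0.969, 0.154, -0.192, 0.341], [-0.245, 0.645, -0.723, -0.705], [0.013, 0.748, 0.663, 0.951], [0.0, 0.0, 0.0, 1.0]]
top [[-0.01, 0.988, -0.153, 0.365], [-1.0, -0.009, 0.002, 0.127], [0.001, 0.153, 0.988, 1.428], [0.0, 0.0, 0.0, 1.0]]
{'time_s': 0.1, 'qpos': [1.23, 0.3, 1.522, 0.0, 1.321, -0.067], 'joint_vel': [-0.0, -0.003, -0.002, -0.0, -0.001, -0.001], 'tau': [-0.0, -53.264, -35.328, 0.071, 0.024, -0.0], 'ee_pos': [0.149, 0.529, 0.205], 'eef_rot': [-3.141, -0.0, 2.868], 'force': [-0.547, -0.219, 0.085], 'moment': [-0.032, 0.012, -0.006], 'grip_force': 0.0, 'grip_width': 0.095}
```

View pics/side0.png

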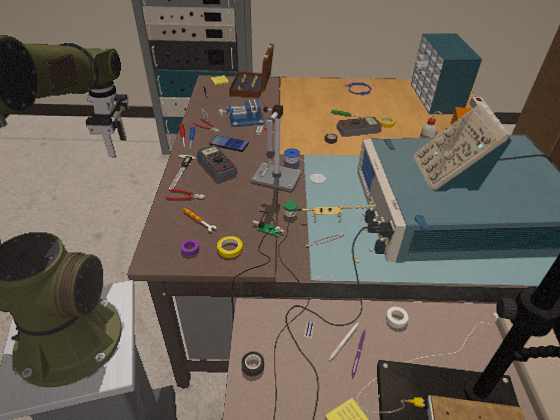

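View pics/top0.png

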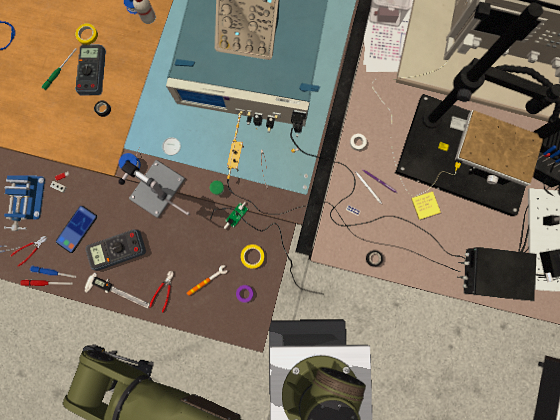

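Side view: the black small roll is at (252,364) and the yellow one at (230,247), with a purple decoy at (190,247). The stand's foot is near (277,176). Top view: the black roll is at (375,258), the yellow one at (252,257), and the hook and boom run from (130,165) to about (187,213).

Run:
```python
from h import *
L={n:dict(np.load(f'last_{n}.npz')) for n in('side','top')}
C={n:cloud(L[n]) for n in L}
for n,(u,v) in [('side',(252,364)),('top',(375,258)),('side',(230,247)),('top',(252,257))]:
    P=C[n][v-25:v+26,u-25:u+26].reshape(-1,3); m=(P[:,2]>.012)&(P[:,2]<.03)
    Q=P[m]; (c,r)=cv2.minEnclosingCircle(Q[:,:2].astype(np.float32)); print(n,m.sum(),np.round(c,4),round(r,4),np.nanmax(Q[:,2]))
P=C['top'][140:240,110:210].reshape(-1,3); 
for lo,hi in [(.005,.02),(.1,.17),(.17,.25),(.25,.3),(.3,.5)]:
    Q=P[(P[:,2]>lo)&(P[:,2]<hi)]; print(lo,len(Q),np.round(np.median(Q,0),3) if len(Q) else '',np.round(Q.min(0),3) if len(Q) else '',np.round(Q.max(0),3) if len(Q) else '')
# plate
Q=P[(P[:,2]>.009)&(P[:,2]<.02)]; print(cv2.minAreaRect(Q[:,:2].astype(np.float32)))
for n,(a,b,c_,d) in {'top':(140,230,105,205),'side':(90,200,235,315)}.items():
    im=L[n]['pixels'][a:b,c_:d,::-1]; cv2.imwrite(f'pics/crop_{n}.png',cv2.resize(im,None,fx=5,fy=5,interpolation=cv2.INTER_CUBIC))
A=cv2.imread('pics/crop_top.png');B=cv2.imread('pics/crop_side.png')
h=550;cat=np.hstack([cv2.resize(A,(400,360)),cv2.resize(B,(400,360*1) if 0 else (400,550))[:360] if 0 else cv2.resize(B,(262,360))]);cv2.imwrite('pics/cat.png',cat)
```

```text
side 295 [ 0.4274 -0.1803] 0.0297 0.023376794336187112
top 141 [ 0.402  -0.1998] 0.0554 0.025538583798530023
side 218 [0.4684 0.2445] 0.0833 0.0200046721607835
top 229 [0.4436 0.2175] 0.0807 0.027288904091451238
0.005 2015 [0.673 0.523 0.012] [0.492 0.356 0.005] [0.833 0.699 0.02 ]
0.1 110 [0.595 0.463 0.136] [0.553 0.394 0.118] [0.655 0.538 0.17 ]
0.17 77 [0.612 0.469 0.209] [0.602 0.461 0.17 ] [0.654 0.536 0.25 ]
0.25 399 [0.644 0.519 0.278] [0.608 0.457 0.251] [0.682 0.563 0.292]
0.3 0   
((0.6631441116333008, 0.5255728960037231), (0.2843226194381714, 0.3534529209136963), 78.37097930908203)
```

View pics/cat.png

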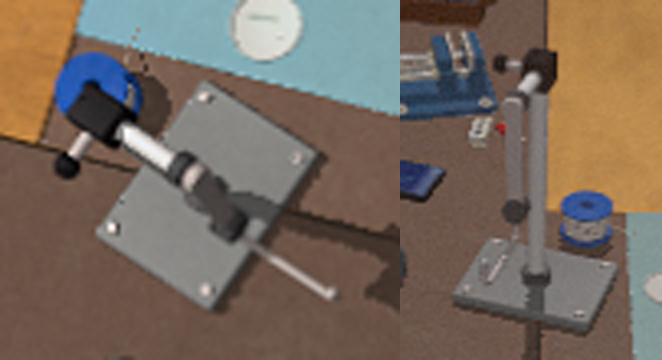

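```bash
cat >> h.py <<'E'
def ray(c,uv,z):
    p=cv2.undistortPoints(np.array(uv,float).reshape(-1,1,2),np.asarray(c['mtx'],float),np.asarray(c['dist'],float)).reshape(-1,2)
    T=np.asarray(c['pose']); d=np.c_[p[:,0],-p[:,1],-np.ones(len(p))]@T[:3,:3].T
    s=(z-T[2,3])/d[:,2]; return T[:3,3]+s[:,None]*d
def blob(c,u,v,R,mask,z):
    m=mask(cv2.cvtColor(c['pixels'],cv2.COLOR_RGB2HSV).astype(int)).astype(np.uint8); w=np.zeros_like(m); w[v-R:v+R+1,u-R:u+R+1]=1; m*=w
    n,l,s,ce=cv2.connectedComponentsWithStats(m); i=1+np.argmax(s[1:,4])
    cs,_=cv2.findContours((l==i).astype(np.uint8),cv2.RETR_EXTERNAL,cv2.CHAIN_APPROX_NONE)
    e=cv2.fitEllipse(cs[0]); return e, ray(c,[e[0]],z)[0]
E
python3 - <<'E'
from h import *
L={n:dict(np.load(f'last_{n}.npz')) for n in('side','top')}
blk=lambda h:(h[...,2]<60); yel=lambda h:(h[...,0]>20)&(h[...,0]<35)&(h[...,1]>140)&(h[...,2]>110)
for n,u,v,m in [('side',252,364,blk),('top',375,258,blk),('side',230,247,yel),('top',252,257,yel)]:
    e,p=blob(L[n],u,v,16,m,.01); print(n,np.round(e[0],1),np.round(e[1],1),np.round(p,4))
t=L['top']; uv=[(105+u/4,140+v/4) for u,v in [(205,82),(325,152),(210,308),(97,232)]]
K=ray(t,uv,.014); print(np.round(K,4).tolist(),np.round(np.linalg.norm(K-np.roll(K,-1,0),axis=1),3)); c=K.mean(0)
x=((K[0]+K[1])-(K[2]+K[3]))/2
yv=None
print('centre',c, 'edges dir',np.round((K[1]-K[0])[:2],3),np.round((K[2]-K[1])[:2],3),np.round((K[2]-K[3])[:2],3),np.round((K[3]-K[0])[:2],3))
s=L['side']; uv=[(235+u*.8/2.62*4/4*1.0,90+v*110/360) for u,v in [(490,240)]]
Cl=cloud(t); P=Cl[140:240,105:215].reshape(-1,3); Q=P[(P[:,2]>.262)&(P[:,2]<.30)][:,:2]
mu=Q.mean(0); d=np.linalg.svd(Q-mu)[2][0] if len(Q)<3000 else 0; print('boom',mu,d)
Cs=cloud(s); P=Cs[90:185,235:300].reshape(-1,3); Q=P[(P[:,2]>.03)&(P[:,2]<.24)&(P[:,0]>.55)&(P[:,0]<.75)&(P[:,1]>.4)&(P[:,1]<.65)]
for z in np.arange(.04,.24,.04):
    q=Q[abs(Q[:,2]-z)<.012]; print(round(z,2),np.round(q[:12],3).tolist())
E
```

```text
side [252.6 363.7] [21.4 23.4] [ 0.4266 -0.1819  0.01  ]
top [374.1 258.2] [14.7 16.3] [ 0.4242 -0.1811  0.01  ]
side [229.3 246.3] [21.1 24.8] [0.4365 0.2125 0.01  ]
top [252. 256.] [22.6 23.8] [0.4355 0.2141 0.01  ]
[[0.7563, 0.535, 0.014], [0.6951, 0.4323, 0.014], [0.5652, 0.5241, 0.014], [0.6296, 0.6208, 0.014]] [0.12  0.159 0.116 0.153]
centre [0.66153635 0.52805785 0.014     ] edges dir [-0.061 -0.103] [-0.13   0.092] [-0.064 -0.097] [-0.127  0.086]
boom [0.64406515 0.51392893] [0.39700211 0.91781769]
0.04 [[0.732, 0.649, 0.04], [0.74, 0.647, 0.04], [0.743, 0.645, 0.041], [0.748, 0.647, 0.039], [0.727, 0.645, 0.039], [0.73, 0.641, 0.041], [0.736, 0.647, 0.036], [0.738, 0.642, 0.04], [0.742, 0.641, 0.039], [0.745, 0.637, 0.042], [0.749, 0.636, 0.042], [0.722, 0.64, 0.038]]
0.08 [[0.655, 0.53, 0.089], [0.658, 0.53, 0.089], [0.662, 0.53, 0.088], [0.667, 0.523, 0.092], [0.655, 0.532, 0.084], [0.658, 0.531, 0.084], [0.661, 0.525, 0.087], [0.663, 0.52, 0.09], [0.668, 0.524, 0.087], [0.654, 0.527, 0.082], [0.657, 0.525, 0.084], [0.662, 0.528, 0.08]]
0.12 [[0.673, 0.532, 0.131], [0.655, 0.534, 0.128], [0.657, 0.529, 0.131], [0.665, 0.528, 0.13], [0.669, 0.53, 0.129], [0.672, 0.528, 0.13], [0.656, 0.535, 0.123], [0.657, 0.528, 0.127], [0.661, 0.526, 0.128], [0.663, 0.521, 0.131], [0.668, 0.526, 0.127], [0.673, 0.531, 0.124]]
0.16 [[0.654, 0.531, 0.171], [0.657, 0.529, 0.171], [0.671, 0.527, 0.171], [0.654, 0.531, 0.166], [0.657, 0.527, 0.169], [0.662, 0.521, 0.172], [0.667, 0.524, 0.169], [0.67, 0.525, 0.168], [0.656, 0.536, 0.159], [0.657, 0.53, 0.163], [0.661, 0.531, 0.162], [0.664, 0.526, 0.164]]
0.2 [[0.654, 0.533, 0.212], [0.672, 0.533, 0.21], [0.654, 0.531, 0.209], [0.657, 0.529, 0.21], [0.666, 0.524, 0.212], [0.67, 0.528, 0.209], [0.655, 0.535, 0.203], [0.657, 0.53, 0.206], [0.659, 0.523, 0.209], [0.662, 0.523, 0.209], [0.666, 0.525, 0.207], [0.67, 0.525, 0.207]]
```

```bash
cat >> h.py <<'E'
def barpts(c):
    P=cloud(c)[140:250,100:230].reshape(-1,3); P=P[(P[:,2]>.1)&(P[:,2]<.165)]
    q=(P[:,:2]-[.6615,.530])@np.array([[.552,-.834],[.834,.552]]); return P,q  # q = stand x (from post), y
E
python3 - <<'E'
from h import *
from scipy.optimize import curve_fit
T=[];Y=[];A=[];X=[]
for i in range(24):
    t=ctrl.get_obs()['time_s']; c=ctrl.camera('top'); P,q=barpts(c)
    m=(q[:,0]<-.095)&(q[:,0]>-.19)&(abs(q[:,1])<.09); q=q[m]
    if len(q)<8: print('few',len(q)); continue
    T.append(t);y=np.median(q[:,1]);X.append(q[:,0].min()); k=abs(q[:,1]-y)<.012; q=q[k]
    f=np.polyfit(q[:,0],q[:,1],1); A.append(f[0]); Y.append(np.polyval(f,-.135))
T=np.array(T);Y=np.array(Y); print(np.round(Y,3),np.round(A,2),np.round(X,3))
f=lambda t,c,a,w,p:c+a*np.sin(w*t+p)
b=min((curve_fit(f,T,Y,[0,.04,8.8,p]) for p in (0,2,4)),key=lambda r:((f(T,*r[0])-Y)**2).sum()); print(b[0],np.sqrt(np.diag(b[1])),np.std(f(T,*b[0])-Y),'slope',np.median(A),T[0],T[-1],ctrl.get_obs()['time_s'])
E
```

```text
[ 0.034  0.044  0.045  0.037  0.022  0.002 -0.019 -0.035 -0.043 -0.042
 -0.033 -0.016  0.004  0.024  0.038  0.045  0.043  0.032  0.014 -0.006
 -0.025 -0.038 -0.043 -0.039] [ 0.06  0.06  0.05  0.07  0.03  0.   -0.02 -0.05 -0.07 -0.06 -0.04 -0.01
  0.    0.04  0.06  0.06  0.07  0.05  0.02 -0.   -0.04 -0.06 -0.07 -0.05] [-0.171 -0.171 -0.173 -0.172 -0.172 -0.172 -0.172 -0.172 -0.173 -0.171
 -0.174 -0.173 -0.172 -0.171 -0.172 -0.172 -0.173 -0.172 -0.172 -0.171
 -0.172 -0.172 -0.172 -0.172]
[ 1.12435214e-03 -4.46742361e-02  9.22977103e+00  3.04008396e+00] [8.72470583e-05 1.16090603e-04 9.11797387e-03 6.74109698e-03] 0.00038260086709950545 slope 0.002090322263732361 0.1 1.25 1.3
```

```bash
cat >> h.py <<'E'
from scipy.spatial.transform import Rotation as Ro
EX=np.array([.552,.834,0]);EY=np.array([-.834,.552,0]);TIP=np.array([.5668,.3888,.154])
def st(x,y,z): return TIP+EX*x+EY*y+[0,0,z]   # stand-frame point rel. rest tip
def rows(p0,r0,p1,r1,n,g=100):
    """straight move p0->p1 with slerp in n equal rows, in tool axes"""
    R0,R1=Ro.from_euler('xyz',r0),Ro.from_euler('xyz',r1); w=(R0.inv()*R1).as_rotvec()
    for i in range(n):
        R=R0*Ro.from_rotvec(w*i/n); print([g]+np.round(R.inv().apply((np.array(p1)-p0)/n),4).tolist()+np.round(w/n,4).tolist(),end=',\n')
E
python3 - <<'E'
from h import *
pi=np.pi
print(np.round(st(.03,0,0),4))
rows([.149,.529,.205],[pi,0,2.868],[.45,.30,.205],[pi,0,2.868-8*.15],8)
r=[pi,0,2.868-8*.15];print('--')
rows([.45,.30,.205],r,[*st(.03,0,0)[:2],.178],[pi,0,.986],5)
E
```

```text
[0.5834 0.4138 0.154 ]
[100, -0.044, -0.0174, -0.0, 0.0, -0.0, 0.15],
[100, -0.0461, -0.0106, -0.0, 0.0, -0.0, 0.15],
[100, -0.0471, -0.0036, -0.0, 0.0, -0.0, 0.15],
[100, -0.0471, 0.0035, 0.0, 0.0, -0.0, 0.15],
[100, -0.0461, 0.0105, 0.0, 0.0, -0.0, 0.15],
[100, -0.044, 0.0172, 0.0, 0.0, -0.0, 0.15],
[100, -0.041, 0.0236, 0.0, 0.0, -0.0, 0.15],
[100, -0.037, 0.0295, 0.0, 0.0, -0.0, 0.15],
--
[100, 0.0201, 0.0288, 0.0054, -0.0, -0.0, 0.1364],
[100, 0.0238, 0.0258, 0.0054, -0.0, -0.0, 0.1364],
[100, 0.0271, 0.0223, 0.0054, -0.0, -0.0, 0.1364],
[100, 0.0299, 0.0184, 0.0054, -0.0, -0.0, 0.1364],
[100, 0.0321, 0.0142, 0.0054, -0.0, -0.0, 0.1364],
```

Emit:
{"fn": "servo_tool", "kwargs": {"plan": [[100,-0.044,-0.0174,0,0,0,0.15],[100,-0.0461,-0.0106,0,0,0,0.15],[100,-0.0471,-0.0036,0,0,0,0.15],[100,-0.0471,0.0035,0,0,0,0.15],[100,-0.0461,0.0105,0,0,0,0.15],[100,-0.044,0.0172,0,0,0,0.15],[100,-0.041,0.0236,0,0,0,0.15],[100,-0.037,0.0295,0,0,0,0.15]]}}

```text
time_s: 2.3
ee_pos: [0.4509, 0.2994, 0.2055]
eef_rot: [3.141, -0.0, 1.663]
force: [0.5, 0.5, -0.8]
grip_width: 0.094
grip_force: 0.0
```

Emit:
{"fn": "servo_tool", "kwargs": {"plan": [[100,0.0201,0.0288,0.0054,0,0,0.1364],[100,0.0238,0.0258,0.0054,0,0,0.1364],[100,0.0271,0.0223,0.0054,0,0,0.1364],[100,0.0299,0.0184,0.0054,0,0,0.1364],[100,0.0321,0.0142,0.0054,0,0,0.1364],[100,0,0,0,0,0,0],[100,0,0,0,0,0,0],[100,0,0,0,0,0,0]]}}

```text
time_s: 3.3
ee_pos: [0.583, 0.4141, 0.1794]
eef_rot: [3.141, -0.001, 0.987]
force: [0.0, 0.0, 0.2]
grip_width: 0.0943
grip_force: 0.0
```

Emit:
{"fn": "servo_tool", "kwargs": {"plan": [[100,0,0,0,0,0,0],[100,0,0,0,0,0,0],[100,0,0,0.017,0,0,0],[100,0,0,0.048,0,0,0],[60,0,0,0.01,0,0,0],[30,0,0,0,0,0,0],[15,0,0,0,0,0,0],[0,0,0,0,0,0,0]], "force": 5}}

```text
time_s: 4.3
ee_pos: [0.5837, 0.4147, 0.105]
eef_rot: [3.141, -0.002, 0.986]
force: [-0.0, 0.3, 0.5]
grip_width: 0.058
grip_force: 0.0
```

Emit:
{"fn": "servo_tool", "kwargs": {"plan": [[0,0,0,0,0,0,0],[0,0,0,0,0,0,0],[0,0,0,0,0,0,0],[0,0,0,0,0,0,0],[0,0,0,0,0,0,0],[0,0,0,0,0,0,0],[0,0,0,0,0,0,0],[0,0,0,0,0,0,0]]}}

```text
time_s: 5.3
ee_pos: [0.5833, 0.4144, 0.1035]
eef_rot: [3.142, -0.0, 0.986]
force: [0.2, 0.1, -1.0]
grip_width: 0.0056
grip_force: 5.0
```

Emit:
{"fn": "servo_tool", "kwargs": {"plan": [[6,0,0,0,0,0,0],[9,0,0,0,0,0,0],[12,0,0,0,0,0,0],[20,0,0,0,0,0,0],[40,0,0,0,0,0,0],[60,0,0,0,0,0,0],[80,0,0,0,0,0,0],[90,0,0,0,0,0,0]]}}

```text
time_s: 6.3
ee_pos: [0.5833, 0.4144, 0.1034]
eef_rot: [3.142, 0.0, 0.986]
force: [0.1, 0.1, -1.0]
grip_width: 0.0555
grip_force: 0.0
```

Emit:
{"fn": "servo_tool", "kwargs": {"plan": [[90,0,0,-0.02,0,0,0],[90,0,0,-0.03,0,0,0],[90,0,0,-0.04,0,0,0],[90,-0.02,0,-0.04,0,0,0],[90,-0.05,0,0,0,0,0],[90,-0.05,0,0,0,0,0],[90,-0.05,0,0,0,0,0],[90,-0.03,0,0,0,0,0]]}}

```text
time_s: 7.3
ee_pos: [0.4719, 0.2462, 0.2354]
eef_rot: [3.14, -0.002, 0.985]
force: [1.3, 0.1, 0.3]
grip_width: 0.0848
grip_force: 0.0
```

```bash
cat > y.py <<'E'
from h import *
for i in range(10):
    c=ctrl.camera('top'); P,q=barpts(c); q=q[(q[:,0]<-.095)&(q[:,0]>-.19)&(abs(q[:,1])<.06)&(P[:,2]<.15)] ; y=np.median(q[:,1]); q=q[abs(q[:,1]-y)<.012]; print(len(q),round(float(y)*1e3,1),round(float(q[:,0].min())*1e3,1),end=' | ')
o=ctrl.get_obs(); print({k:np.round(o[k],3).tolist() for k in('time_s','qpos','ee_pos','eef_rot')})
E
python3 y.py
```

```text
47 1.2 -170.3 | 43 1.3 -171.0 | 43 1.4 -172.0 | 43 1.4 -171.3 | 42 1.4 -171.9 | 43 1.3 -172.3 | 47 1.2 -172.7 | 43 0.6 -171.4 | 42 0.5 -171.8 | 44 0.5 -172.3 | {'time_s': 7.8, 'qpos': [0.414, 0.244, 1.527, 0.0, 1.371, 0.999], 'ee_pos': [0.473, 0.248, 0.233], 'eef_rot': [-3.141, 0.0, 0.986]}
```

Run:
```python
from h import *
c=cam('side'); im=c['pixels'][310:410,190:320,::-1]; cv2.imwrite('pics/roll.png',cv2.resize(im,None,fx=4,fy=4,interpolation=cv2.INTER_CUBIC))
P=cloud(c); e,p=blob(c,252,364,16,lambda h:h[...,2]<60,.01); print(p); 
Q=P[345:383,235:270].reshape(-1,3); d=np.hypot(*(Q[:,:2]-p[:2]).T); print(np.nanmedian(Q[(d>.016)&(d<.024),2]),np.nanmedian(Q[(d>.036)&(d<.06),2]))
pi=np.pi
rows([.473,.248,.235],[pi,0,.986],[.4254,-.1815,.12],[pi,0,-.414],8,75)
```

```text
[ 0.42642573 -0.18190161  0.01      ]
0.01604046272652948 -0.0007080354274157097
[75, -0.0481, 0.0247, 0.0144, -0.0, -0.0, 0.175],
[75, -0.043, 0.0327, 0.0144, -0.0, -0.0, 0.175],
[75, -0.0367, 0.0397, 0.0144, -0.0, -0.0, 0.175],
[75, -0.0292, 0.0454, 0.0144, -0.0, -0.0, 0.175],
[75, -0.0209, 0.0498, 0.0144, -0.0, -0.0, 0.175],
[75, -0.0119, 0.0527, 0.0144, -0.0, -0.0, 0.175],
[75, -0.0025, 0.054, 0.0144, -0.0, -0.0, 0.175],
[75, 0.0069, 0.0536, 0.0144, -0.0, -0.0, 0.175],
```

View pics/roll.png

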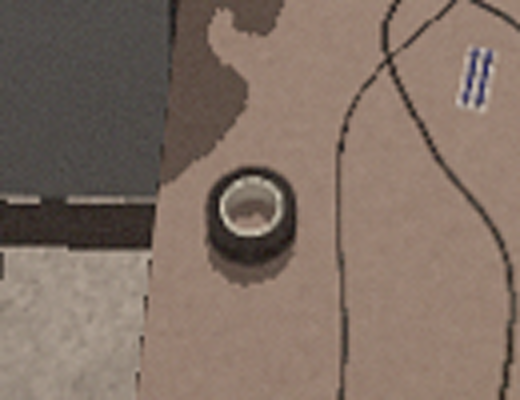

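Emit:
{"fn": "servo_tool", "kwargs": {"plan": [[75,-0.0481,0.0247,0.0144,0,0,-0.175],[75,-0.043,0.0327,0.0144,0,0,-0.175],[75,-0.0367,0.0397,0.0144,0,0,-0.175],[75,-0.0292,0.0454,0.0144,0,0,-0.175],[75,-0.0209,0.0498,0.0144,0,0,-0.175],[75,-0.0119,0.0527,0.0144,0,0,-0.175],[75,-0.0025,0.054,0.0144,0,0,-0.175],[75,0.0069,0.0536,0.0144,0,0,-0.175]]}}

```text
time_s: 8.85
ee_pos: [0.7486, 0.1126, 0.1174]
eef_rot: [-3.141, -0.0, 2.385]
force: [-0.7, -0.4, 0.7]
grip_width: 0.0704
grip_force: 0.0
```

Run:
```python
from h import *
s=dict(np.load('last_side.npz')); print(ray(s,[(190+250/4,310+206/4)],.019))
e,p=blob(s,252,362,8,lambda h:(h[...,2]>130)&(h[...,1]<60),.019); print(e,p)
o=ctrl.get_obs(); print({k:np.round(o[k],4).tolist() for k in('time_s','qpos','ee_pos','eef_rot')})
```

```text
[[ 0.42667829 -0.18154044  0.019     ]]
((252.30178833007812, 361.21099853515625), (13.939330101013184, 14.765883445739746), 57.62443923950195) [ 0.42637516 -0.18070808  0.019     ]
{'time_s': 8.85, 'qpos': [0.101, 0.8573, 0.8715, -0.0002, 1.4133, -0.713], 'ee_pos': [0.7486, 0.1126, 0.1174], 'eef_rot': [-3.1411, -0.0002, 2.3848]}
```

I typed the turn with the wrong sign, so the arm stopped clear of the roll and touched nothing. I'll re-plan from where it is now.

Run:
```python
from h import *
pi=np.pi
rows([.7486,.1126,.1176],[pi,0,2.386],[.7,.07,.17],[pi,0,2.386],2,75)
rows([.7,.07,.17],[pi,0,2.386],[.4258,-.181,.12],[pi,0,2.728],6,75)
```

```text
[75, 0.0031, -0.0322, -0.0262, 0.0, 0.0, 0.0],
[75, 0.0031, -0.0322, -0.0262, 0.0, 0.0, 0.0],
[75, 0.0046, -0.0618, 0.0083, -0.0, 0.0, -0.057],
[75, 0.0081, -0.0614, 0.0083, -0.0, 0.0, -0.057],
[75, 0.0116, -0.0609, 0.0083, -0.0, 0.0, -0.057],
[75, 0.015, -0.0601, 0.0083, -0.0, 0.0, -0.057],
[75, 0.0184, -0.0592, 0.0083, -0.0, 0.0, -0.057],
[75, 0.0218, -0.058, 0.0083, -0.0, 0.0, -0.057],
```

Emit:
{"fn": "servo_tool", "kwargs": {"plan": [[75,0.0031,-0.0322,-0.0262,0,0,0],[75,0.0031,-0.0322,-0.0262,0,0,0],[75,0.0046,-0.0618,0.0083,0,0,-0.057],[75,0.0081,-0.0614,0.0083,0,0,-0.057],[75,0.0116,-0.0609,0.0083,0,0,-0.057],[75,0.015,-0.0601,0.0083,0,0,-0.057],[75,0.0184,-0.0592,0.0083,0,0,-0.057],[75,0.0218,-0.058,0.0083,0,0,-0.057]]}}

```text
time_s: 9.85
ee_pos: [0.4213, -0.1799, 0.1211]
eef_rot: [-3.141, 0.0, 2.725]
force: [1.0, -1.2, 0.6]
grip_width: 0.0707
grip_force: 0.0
```

Run:
```python
from h import *
o=ctrl.get_obs(); print({k:np.round(o[k],4).tolist() for k in('time_s','qpos','ee_pos','eef_rot')})
R=Ro.from_euler('xyz',o['eef_rot']); print(np.round(R.inv().apply(np.array([.4258,-.181,.12])-o['ee_pos']),4))
```

```text
{'time_s': 9.85, 'qpos': [-0.4836, 0.1909, 1.868, -0.0001, 1.0824, -1.6381], 'ee_pos': [0.4213, -0.1799, 0.1211], 'eef_rot': [-3.1415, 0.0003, 2.7253]}
[-0.0045  0.0008  0.0011]
```

Emit:
{"fn": "servo_tool", "kwargs": {"plan": [[75,0,0,0.04,0,0,0],[75,0,0,0.04,0,0,0],[75,0,0,0,0,0,0],[75,0,0,0,0,0,0],[75,0,0,0,0,0,0],[75,0,0,0,0,0,0],[75,0,0,0,0,0,0],[75,0,0,0,0,0,0]]}}

```text
time_s: 10.85
ee_pos: [0.4227, -0.179, 0.0414]
eef_rot: [-3.142, 0.0, 2.723]
force: [-0.1, -0.4, -0.1]
grip_width: 0.0705
grip_force: 0.0
```

Run:
```python
from h import *
c=cam('side'); im=c['pixels'][290:410,180:320,::-1]; cv2.imwrite('pics/roll2.png',cv2.resize(im,None,fx=4,fy=4,interpolation=cv2.INTER_CUBIC))
o=ctrl.get_obs();R=Ro.from_euler('xyz',o['eef_rot']); print(o['ee_pos'],np.round(R.inv().apply(np.array([.4258,-.181,.003])-o['ee_pos']),4))
```

```text
[ 0.42267992 -0.17899182  0.04138422] [-0.0037 -0.0006  0.0384]
```

View pics/roll2.png

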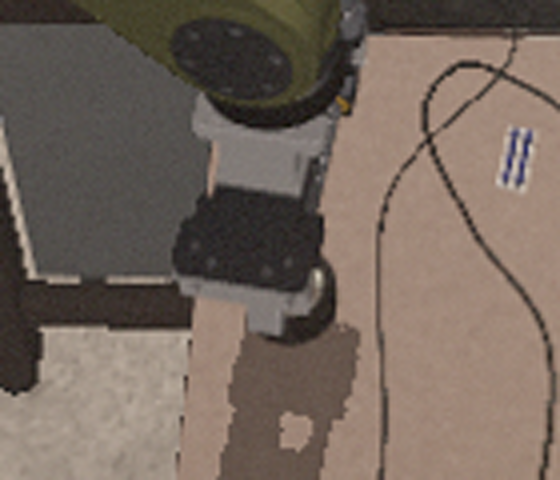

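The gripper is over the roll, which shows at crop (300,300). The near finger is in front of it at (265,315), so I descend and grip.

Emit:
{"fn": "servo_tool", "kwargs": {"plan": [[75,-0.0037,-0.0006,0.015,0,0,0],[75,0,0,0.013,0,0,0],[75,0,0,0.01,0,0,0],[75,0,0,0,0,0,0],[40,0,0,0,0,0,0],[40,0,0,0,0,0,0],[40,0,0,0,0,0,0],[40,0,0,0,0,0,0]], "force": 20}}

```text
time_s: 11.9
ee_pos: [0.426, -0.1811, 0.0036]
eef_rot: [3.142, 0.001, 2.723]
force: [-0.7, 0.6, 3.8]
grip_width: 0.0531
grip_force: 20.0
```

Run:
```python
from h import *
pi=np.pi
rows([.426,-.181,.125],[pi,0,2.723],[.48,.19,.225],[pi,0,2.723-7*.14],7,40);print()
rows([.48,.19,.225],[pi,0,2.723-.98],[*TIP[:2],.20],[pi,0,.986],6,40)
```

```text
[40, 0.0145, 0.0516, -0.0143, 0.0, -0.0, 0.14],
[40, 0.0215, 0.049, -0.0143, 0.0, -0.0, 0.14],
[40, 0.0282, 0.0455, -0.0143, 0.0, -0.0, 0.14],
[40, 0.0343, 0.0412, -0.0143, 0.0, -0.0, 0.14],
[40, 0.0397, 0.036, -0.0143, 0.0, -0.0, 0.14],
[40, 0.0443, 0.0301, -0.0143, 0.0, -0.0, 0.14],
[40, 0.0481, 0.0236, -0.0143, 0.0, -0.0, 0.14],

[40, 0.0302, 0.0199, 0.0042, -0.0, -0.0, 0.1262],
[40, 0.0324, 0.016, 0.0042, -0.0, -0.0, 0.1262],
[40, 0.0342, 0.0118, 0.0042, -0.0, -0.0, 0.1262],
[40, 0.0354, 0.0074, 0.0042, -0.0, -0.0, 0.1262],
[40, 0.036, 0.0029, 0.0042, -0.0, -0.0, 0.1262],
[40, 0.0361, -0.0017, 0.0042, -0.0, -0.0, 0.1262],
```

Emit:
{"fn": "servo_tool", "kwargs": {"plan": [[40,0,0,-0.01,0,0,0],[40,0,0,-0.02,0,0,0],[40,0,0,-0.045,0,0,0],[40,0,0,-0.046,0,0,0],[40,0,0,0,0,0,0],[40,0,0,0,0,0,0],[40,0,0,0,0,0,0],[40,0.0145,0.0516,-0.0143,0,0,0.14]]}}

```text
time_s: 12.9
ee_pos: [0.4326, -0.1288, 0.137]
eef_rot: [-3.141, -0.003, 2.577]
force: [0.8, -0.8, -1.1]
grip_width: 0.0533
grip_force: 20.0
```

Emit:
{"fn": "servo_tool", "kwargs": {"plan": [[40,0.0215,0.049,-0.0143,0,0,0.14],[40,0.0282,0.0455,-0.0143,0,0,0.14],[40,0.0343,0.0412,-0.0143,0,0,0.14],[40,0.0397,0.036,-0.0143,0,0,0.14],[40,0.0443,0.0301,-0.0143,0,0,0.14],[40,0.0481,0.0236,-0.0143,0,0,0.14],[40,0.0302,0.0199,0.0042,0,0,0.1262],[40,0.0324,0.016,0.0042,0,0,0.1262]]}}

```text
time_s: 13.9
ee_pos: [0.5087, 0.2577, 0.2147]
eef_rot: [-3.14, 0.001, 1.487]
force: [0.9, 0.4, -0.6]
grip_width: 0.0531
grip_force: 20.0
```

Emit:
{"fn": "servo_tool", "kwargs": {"plan": [[40,0.0342,0.0118,0.0042,0,0,0.1262],[40,0.0354,0.0074,0.0042,0,0,0.1262],[40,0.036,0.0029,0.0042,0,0,0.1262],[40,0.0361,-0.0017,0.0042,0,0,0.1262],[40,0,0,0,0,0,0],[40,0,0,0,0,0,0],[40,0,0,0,0,0,0],[40,0,0,0,0,0,0]]}}

```text
time_s: 14.9
ee_pos: [0.5667, 0.3883, 0.1996]
eef_rot: [3.141, -0.0, 0.986]
force: [-0.2, -0.6, -0.5]
grip_width: 0.0532
grip_force: 20.0
```

Run:
```python
from h import *
c=cam('side'); im=c['pixels'][60:200,210:350,::-1]; cv2.imwrite('pics/hov.png',cv2.resize(im,None,fx=4,fy=4,interpolation=cv2.INTER_CUBIC))
o=ctrl.get_obs();R=Ro.from_euler('xyz',o['eef_rot']); print(o['time_s'],o['qpos'],o['ee_pos'],o['eef_rot'],o['grip_width'],np.round(R.inv().apply(np.array([*TIP[:2],.20])-o['ee_pos']),4))
```

```text
14.95 [ 5.47501767e-01  6.21196468e-01  1.07356900e+00 -5.42974578e-05
  1.44633995e+00  1.13274122e+00] [0.56670514 0.38835363 0.19959681] [ 3.14133718e+00 -4.18381200e-04  9.85563658e-01] 0.053013479413931454 [ 0.0004 -0.0002 -0.0004]
```

View pics/hov.png

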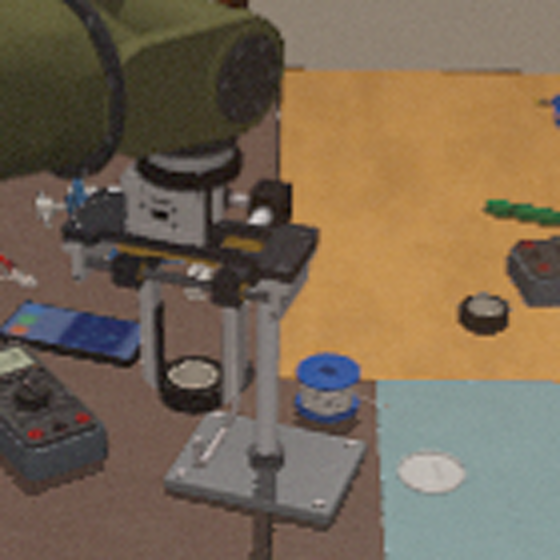

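Side view: the roll is held level in the fingers at crop (190,380), and the hook hangs straight. Next I work out a clearance-optimal path round the L-shaped bar in the stand's x–z plane.

```bash
cat > path.py <<'E'
from h import *
L=np.r_[np.c_[np.zeros(70),np.linspace(-33.5,0,70)],np.c_[np.linspace(0,92,180),np.full(180,-33.5)]]
def clr(c,th):
    d=np.array([np.sin(th),-np.cos(th)]);n=np.array([np.cos(th),np.sin(th)])
    q=L-c; a=np.abs(q@d)-9.5; t=np.abs(np.abs(q@n)-20)-7
    dist=np.hypot(np.maximum(a,0),np.maximum(t,0))+np.minimum(np.maximum(a,t),0); return dist.min()-3.5
def best(th,xs,zs): 
    g=[(clr(np.array([x,z]),th),x,z) for x in xs for z in zs]; return max(g)
if __name__=='__main__':
    X=np.arange(-8,30,.5);Z=np.arange(-45,-5,.5)
    for D in (0,8,16,24,32,40,48,56,64,70):
        print(D,[(z0,np.round(best(np.radians(D),X,[z0]),1).tolist()) for z0 in (-14,-18,-22,-26,-30,-33,-37)])
E
python3 path.py
```

```text
0 [(-14, [6.5, 3.0, -14.0]), (-18, [2.5, 7.0, -18.0]), (-22, [-1.5, 29.5, -22.0]), (-26, [-5.5, 29.5, -26.0]), (-30, [-9.5, 29.5, -30.0]), (-33, [-10.2, 7.5, -33.0]), (-37, [-9.5, 29.5, -37.0])]
8 [(-14, [8.1, 0.0, -14.0]), (-18, [4.4, 2.0, -18.0]), (-22, [0.4, 2.0, -22.0]), (-26, [-3.5, 11.5, -26.0]), (-30, [-7.1, 9.0, -30.0]), (-33, [-9.7, 16.5, -33.0]), (-37, [-10.2, -3.0, -37.0])]
16 [(-14, [6.4, 0.0, -14.0]), (-18, [6.4, 0.0, -18.0]), (-22, [2.5, -1.5, -22.0]), (-26, [-1.5, -1.5, -26.0]), (-30, [-5.0, 7.0, -30.0]), (-33, [-7.5, 11.5, -33.0]), (-37, [-10.3, 0.5, -37.0])]
24 [(-14, [4.5, 0.0, -14.0]), (-18, [4.5, 0.0, -18.0]), (-22, [4.5, 0.0, -22.0]), (-26, [0.6, 2.5, -26.0]), (-30, [-3.3, 4.5, -30.0]), (-33, [-5.5, 8.5, -33.0]), (-37, [-8.6, 8.5, -37.0])]
32 [(-14, [2.5, 0.0, -14.0]), (-18, [2.5, 0.0, -18.0]), (-22, [3.0, 0.5, -22.0]), (-26, [2.8, 0.5, -26.0]), (-30, [-1.2, -3.5, -30.0]), (-33, [-3.8, 3.0, -33.0]), (-37, [-6.7, 17.5, -37.0])]
40 [(-14, [0.4, 0.0, -14.0]), (-18, [0.4, 0.0, -18.0]), (-22, [1.3, 1.0, -22.0]), (-26, [2.8, 2.5, -26.0]), (-30, [1.1, 1.0, -30.0]), (-33, [-1.9, 14.0, -33.0]), (-37, [-5.0, 4.0, -37.0])]
48 [(-14, [-1.4, -0.5, -14.0]), (-18, [-1.9, 0.0, -18.0]), (-22, [-0.4, 1.5, -22.0]), (-26, [1.6, 3.5, -26.0]), (-30, [3.2, 5.5, -30.0]), (-33, [0.3, 3.0, -33.0]), (-37, [-3.5, 20.5, -37.0])]
56 [(-14, [-2.9, -1.5, -14.0]), (-18, [-3.6, 0.5, -18.0]), (-22, [-1.6, 2.5, -22.0]), (-26, [0.5, 5.0, -26.0]), (-30, [2.7, 7.0, -30.0]), (-33, [2.5, 11.5, -33.0]), (-37, [-1.5, 18.0, -37.0])]
64 [(-14, [-4.1, -2.0, -14.0]), (-18, [-4.9, 1.0, -18.0]), (-22, [-2.6, 4.0, -22.0]), (-26, [-0.1, 6.5, -26.0]), (-30, [2.4, 9.0, -30.0]), (-33, [4.2, 11.0, -33.0]), (-37, [0.5, 22.0, -37.0])]
70 [(-14, [-4.7, -3.0, -14.0]), (-18, [-5.7, 2.0, -18.0]), (-22, [-3.0, 5.0, -22.0]), (-26, [-0.3, 8.0, -26.0]), (-30, [2.5, 10.5, -30.0]), (-33, [5.0, 13.0, -33.0]), (-37, [2.0, 28.0, -37.0])]
```

```bash
cat > gen.py <<'E'
from path import *
def tcp(D,x,z,off=5.9):
    t=np.radians(D); return np.array([x+off*np.sin(t),z-off*np.cos(t)])
def gen(W,g=40):
    for (D0,*a),(D1,*b) in zip(W,W[1:]):
        dx,dz=(tcp(D1,*b)-tcp(D0,*a))/1e3; t=np.radians(D0)
        # tool x=(cos,sin), tool z=(sin,-cos) in stand x,z
        print([g,round(dx*np.cos(t)+dz*np.sin(t),4),0,round(dx*np.sin(t)-dz*np.cos(t),4),0,round(np.radians(D1-D0),4),0],' clr',round(clr(np.array(b),np.radians(D1)),1))
E
python3 - <<'E'
from gen import *
gen([(0,0,52),(0,0,36),(0,0,16),(0,0,-4),(0,0,-14),(8,.5,-16),(16,0,-18),(24,0,-21.5),(32,.5,-24),(40,2,-26.5),(48,5,-29.5),(56,8,-31),(64,11,-33),(64,16,-33),(64,22,-34),(64,24,-37)])
E
```

```text
[40, np.float64(0.0), 0, np.float64(0.016), 0, np.float64(0.0), 0]  clr 26.0
[40, np.float64(0.0), 0, np.float64(0.02), 0, np.float64(0.0), 0]  clr 11.0
[40, np.float64(0.0), 0, np.float64(0.02), 0, np.float64(0.0), 0]  clr 9.5
[40, np.float64(0.0), 0, np.float64(0.01), 0, np.float64(0.0), 0]  clr 6.5
[40, np.float64(0.0013), 0, np.float64(0.0019), 0, np.float64(0.1396), 0]  clr 6.4
[40, np.float64(0.0), 0, np.float64(0.0019), 0, np.float64(0.1396), 0]  clr 6.4
[40, np.float64(-0.0001), 0, np.float64(0.0033), 0, np.float64(0.1396), 0]  clr 4.5
[40, np.float64(0.0003), 0, np.float64(0.0024), 0, np.float64(0.1396), 0]  clr 3.0
[40, np.float64(0.0008), 0, np.float64(0.0029), 0, np.float64(0.1396), 0]  clr 2.4
[40, np.float64(0.0012), 0, np.float64(0.0042), 0, np.float64(0.1396), 0]  clr 3.1
[40, np.float64(0.0017), 0, np.float64(0.0032), 0, np.float64(0.1396), 0]  clr 3.0
[40, np.float64(0.0008), 0, np.float64(0.0035), 0, np.float64(0.1396), 0]  clr 4.2
[40, np.float64(0.0022), 0, np.float64(0.0045), 0, np.float64(0.0), 0]  clr 3.5
[40, np.float64(0.0017), 0, np.float64(0.0058), 0, np.float64(0.0), 0]  clr 3.5
[40, np.float64(-0.0018), 0, np.float64(0.0031), 0, np.float64(0.0), 0]  clr 0.5
```

Emit:
{"fn": "servo_tool", "kwargs": {"plan": [[40,0,0,0.016,0,0,0],[40,0,0,0.02,0,0,0],[40,0,0,0.02,0,0,0],[40,0,0,0.01,0,0,0],[40,0,0,0,0,0,0],[40,0.0013,0,0.0019,0,0.14,0],[40,0,0,0.0019,0,0.14,0],[40,0,0,0,0,0,0]]}}

```text
time_s: 15.95
ee_pos: [0.5672, 0.389, 0.1301]
eef_rot: [-3.142, -0.28, 0.985]
force: [-0.5, 0.1, -0.4]
grip_width: 0.0533
grip_force: 20.0
```

```bash
cat > s.py <<'E'
from gen import *
o=ctrl.get_obs();R=Ro.from_euler('xyz',o['eef_rot']).as_matrix(); D=np.degrees(np.arccos(-R[2,2]))
e=(o['ee_pos']-TIP); d=R[:,2]; c=e-.0059*d
print('t',o['time_s'],'tilt',round(D,1),'roll c stand mm',np.round([c@EX*1e3,c@EY*1e3,c[2]*1e3],1),'az',np.degrees(np.arctan2(d[1],d[0])),'q',np.round(o['qpos'],2),'F',np.round(o['force'],1),o['grip_width'])
E
python3 s.py
```

```text
t 15.95 tilt 16.0 roll c stand mm [ -1.2  -0.2 -18.3] az 56.42006241264301 q [0.5  0.53 1.4  0.16 0.96 1.01] F [-0.5  0.1 -0.4] 0.05326876942960876
```

No contact so far. I continue the turn.

Emit:
{"fn": "servo_tool", "kwargs": {"plan": [[40,0.001,0,0.0033,0,0.14,0],[40,0.0003,0,0.0024,0,0.14,0],[40,0.0008,0,0.0029,0,0.14,0],[40,0.0012,0,0.0042,0,0.14,0],[40,0,0,0,0,0,0],[40,0,0,0,0,0,0],[40,0,0,0,0,0,0],[40,0,0,0,0,0,0]]}}

```text
time_s: 16.95
ee_pos: [0.5698, 0.4, 0.1214]
eef_rot: [-3.13, -0.784, 0.99]
force: [-0.6, 0.4, -0.6]
grip_width: 0.0531
grip_force: 20.0
```

```bash
python3 s.py
python3 - <<'E'
from h import *
c=cam('side'); im=c['pixels'][80:190,220:330,::-1]; cv2.imwrite('pics/tilt.png',cv2.resize(im,None,fx=5,fy=5,interpolation=cv2.INTER_CUBIC))
E
```

```text
t 16.95 tilt 44.9 roll c stand mm [  6.8   3.6 -28.5] az 57.65256444015114 q [0.4  0.44 1.74 1.03 0.49 0.16] F [-0.6  0.4 -0.6] 0.05306516829691913
```

View pics/tilt.png

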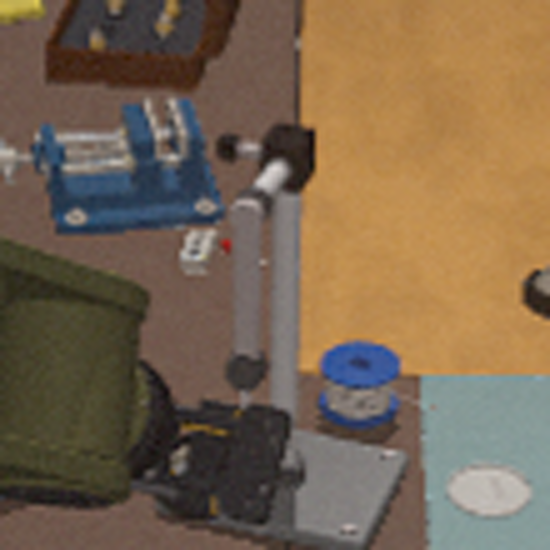

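The tilt has reached 45° with no contact force, though it lags slightly near the wrist singularity. I continue with smaller turns.

Run:
```python
from gen import *
gen([(45,6.8,-28.5),(45,4.5,-29),(48.5,5.5,-29.7),(52,6.7,-30.2),(55.5,8,-31),(59,9,-32),(62,10.5,-33),(64,12,-33)])
```

```text
[40, np.float64(-0.002), 0, np.float64(-0.0013), 0, np.float64(0.0), 0]  clr 3.1
[40, np.float64(0.0006), 0, np.float64(0.0012), 0, np.float64(0.0611), 0]  clr 3.0
[40, np.float64(0.0008), 0, np.float64(0.0012), 0, np.float64(0.0611), 0]  clr 2.8
[40, np.float64(0.0005), 0, np.float64(0.0015), 0, np.float64(0.0611), 0]  clr 2.9
[40, np.float64(0.0001), 0, np.float64(0.0014), 0, np.float64(0.0611), 0]  clr 3.6
[40, np.float64(0.0002), 0, np.float64(0.0018), 0, np.float64(0.0524), 0]  clr 4.0
[40, np.float64(0.0009), 0, np.float64(0.0013), 0, np.float64(0.0349), 0]  clr 3.9
```

Emit:
{"fn": "servo_tool", "kwargs": {"plan": [[40,-0.002,0.0036,-0.0013,0,0,0],[40,0.0006,0,0.0012,0,0.061,0],[40,0.0008,0,0.0012,0,0.061,0],[40,0.0005,0,0.0015,0,0.061,0],[40,0.0001,0,0.0014,0,0.061,0],[40,0.0002,0,0.0018,0,0.052,0],[40,0,0,0,0,0,0],[40,0,0,0,0,0,0]]}}

```text
time_s: 18.0
ee_pos: [0.5755, 0.4017, 0.1181]
eef_rot: [-3.124, -1.08, 0.982]
force: [0.0, 0.2, -1.2]
grip_width: 0.053
grip_force: 20.0
```

```bash
python3 s.py
```

```text
t 18.0 tilt 61.9 roll c stand mm [ 10.3  -0.2 -33.1] az 57.3935423761905 q [ 0.35  0.5   1.86  1.87  0.6  -0.7 ] F [ 0.   0.2 -1.2] 0.05299973510796231
```

Run:
```python
from gen import *
gen([(62,10.3,-33.1),(64,13,-33.3),(66,16,-33.5),(68,19,-33.5),(70,22,-34),(70,24,-36),(70,24,-37.5)])
```

```text
[40, np.float64(0.0013), 0, np.float64(0.0025), 0, np.float64(0.0349), 0]  clr 3.9
[40, np.float64(0.0013), 0, np.float64(0.0028), 0, np.float64(0.0349), 0]  clr 4.5
[40, np.float64(0.0014), 0, np.float64(0.0027), 0, np.float64(0.0349), 0]  clr 5.0
[40, np.float64(0.0009), 0, np.float64(0.003), 0, np.float64(0.0349), 0]  clr 5.0
[40, np.float64(-0.0012), 0, np.float64(0.0026), 0, np.float64(0.0), 0]  clr 3.0
[40, np.float64(-0.0014), 0, np.float64(0.0005), 0, np.float64(0.0), 0]  clr 1.5
```

Emit:
{"fn": "servo_tool", "kwargs": {"plan": [[40,0.0013,0,0.0025,0,0.035,0],[40,0.0013,0,0.0028,0,0.035,0],[40,0.0014,0,0.0027,0,0.035,0],[40,0.0009,0,0.003,0,0.035,0],[40,-0.0012,0,0.0026,0,0,0],[40,-0.0014,0,0.0005,0,0,0],[40,0,0,0,0,0,0],[40,0,0,0,0,0,0]]}}

```text
time_s: 19.0
ee_pos: [0.5829, 0.4135, 0.1143]
eef_rot: [-3.117, -1.22, 0.974]
force: [-0.6, -0.3, -0.7]
grip_width: 0.053
grip_force: 20.0
```

```bash
python3 s.py
python3 - <<'E'
from h import *
c=cam('top'); im=c['pixels'][150:250,120:250,::-1]; cv2.imwrite('pics/on.png',cv2.resize(im,None,fx=5,fy=5,interpolation=cv2.INTER_CUBIC))
E
```

```text
t 19.0 tilt 69.9 roll c stand mm [ 24.    0.2 -37.6] az 57.31626916371552 q [ 0.35  0.58  1.87  2.12  0.74 -0.94] F [-0.6 -0.3 -0.7] 0.05297041062489767
```

View pics/on.png

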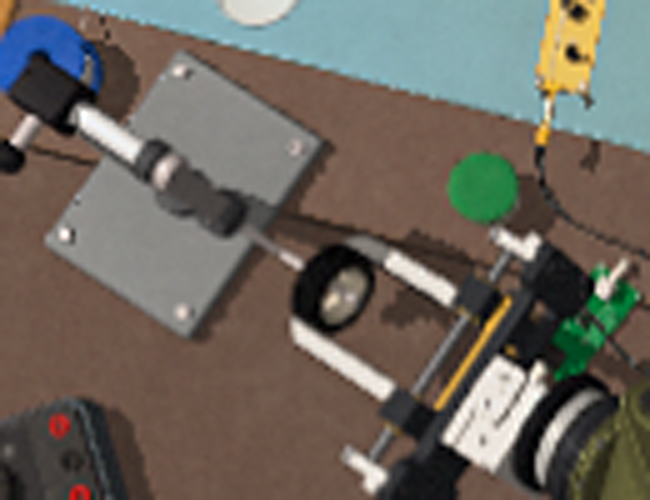

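Top view: the roll is at crop (335,290), upright on the bar, and the bar comes out on the strap side at (285,255). I release it gently and back straight out.

Emit:
{"fn": "servo_tool", "kwargs": {"plan": [[54,0,0,0,0,0,0],[57,0,0,0,0,0,0],[60,0,0,0,0,0,0],[65,0,0,0,0,0,0],[72,0,0,0,0,0,0],[80,0,0,0,0,0,0],[85,0,0,0,0,0,0],[85,0,0,0,0,0,0]], "force": 5}}

```text
time_s: 20.05
ee_pos: [0.5829, 0.4135, 0.1141]
eef_rot: [-3.117, -1.22, 0.974]
force: [0.3, -0.9, 0.0]
grip_width: 0.0801
grip_force: 0.0
```

Emit:
{"fn": "servo_tool", "kwargs": {"plan": [[85,0,0,-0.005,0,0,0],[85,0,0,-0.015,0,0,0],[85,0,0,-0.025,0,0,0],[85,0,0,-0.03,0,0,0],[85,0,0,-0.03,0,0,0],[85,0,0,-0.03,0,0,0],[85,0,0,-0.02,0,0,0],[85,0,0,0,0,0,0]]}}

```text
time_s: 21.05
ee_pos: [0.504, 0.2899, 0.168]
eef_rot: [-3.119, -1.221, 0.974]
force: [0.7, 0.0, 0.3]
grip_width: 0.0797
grip_force: 0.0
```

```bash
python3 s.py
python3 - <<'E'
from h import *
for i in range(10):
    c=cam('top'); P,q=barpts(c); m=(q[:,0]<-.095)&(q[:,0]>-.165)&(abs(q[:,1])<.06); q=q[m]
    print(len(q),np.round(np.median(q,0)*1e3,1),end=' | ')
im=c['pixels'][150:250,120:250,::-1]; cv2.imwrite('pics/end.png',cv2.resize(im,None,fx=5,fy=5,interpolation=cv2.INTER_CUBIC))
E
```

```text
t 21.05 tilt 70.0 roll c stand mm [-122.6   -2.3   16.1] az 57.203676546759375 q [ 0.11  0.28  2.17  1.88  0.87 -0.85] F [0.7 0.  0.3] 0.07968996314021179
155 [-142.6    2.3] | 157 [-142.     2.2] | 157 [-142.1    2. ] | 158 [-142.3    1.2] | 156 [-142.8    0.4] | 160 [-142.5   -0.4] | 159 [-143.1   -0.5] | 159 [-142.3   -0.3] | 160 [-1.427e+02 -1.000e-01] | 164 [-142.3    0.7] |
```

View pics/end.png

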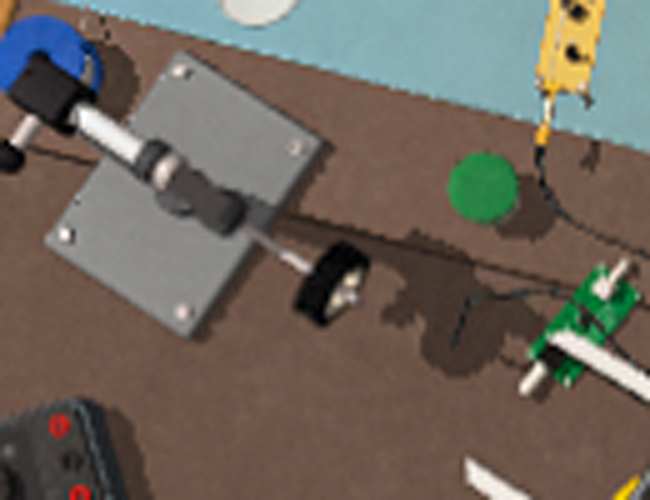

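The roll hangs on the bar at crop (330,285), with only about 1–2 mm of sway, and the gripper is clear. I let it settle for a second and hand in.

Emit:
{"fn": "servo_tool", "kwargs": {"plan": [[85,0,0,0,0,0,0],[85,0,0,0,0,0,0],[85,0,0,0,0,0,0],[85,0,0,0,0,0,0],[85,0,0,0,0,0,0],[85,0,0,0,0,0,0],[85,0,0,0,0,0,0],[85,0,0,0,0,0,0]]}}

```text
time_s: 22.55
ee_pos: [0.5042, 0.291, 0.1673]
eef_rot: [-3.117, -1.22, 0.974]
force: [-0.4, -0.6, -0.7]
grip_width: 0.0802
grip_force: 0.0
```

```bash
python3 -c "
from station import ctrl
print(ctrl.hand_in())"
```

```text
the job is handed in; nothing more can be done
None
```

I stilled the hook, hung the small black roll on it with the gripper clear, left the larger roll alone, and handed in at about 22.6 s; the hand-in gave no verdict.

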